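# Load the culture flasks into the shaker clamps

### The arm

A 6-joint arm with a two-finger parallel gripper is mounted at the origin on the work surface. World frame = base frame: x ahead of the robot, y to its left, z up, the work surface at z = 0. Lengths are in mm, angles in rad, forces in N, time in s.
With the tool pointing down it reaches from about 275 to 1000 mm from the base axis. Payload 8.4 kg.
Tool frame: the origin (TCP) lies at the very end of the fingers, on their centre line; the grasp point (between the pads) lies 19 mm behind it; z points along the fingers, y is the line along which they close (so a half turn about z gives the same grasp; the last joint's range is limited). The gripper opens to 85 mm and grips with 20 to 120 N. Pads are 22 mm wide; open, the fingers measure 114 mm over their backs; the gripper's body (76 mm by 85 mm) begins 54 mm behind the grasp point. The pads swing forward as they close: fully open they stand 13 mm farther back than shut.
Start: joints at [-1.124, 0.353, 1.633, -0, 1.155, -0.002], TCP at [271.177, -563.108, 195.581] pointing down, gripper open.
Joint ranges: [-2.63, 2.63], [-0.92, 2.1], [0.06, 2.66], [-1.3, 4.44], [0, 2.69], [-3.02, 3.02]. Speed limits (rad/s): [2.22, 2.22, 2.79, 3.14, 3.14, 3.14].

### API

Orientations are given as [roll, pitch, yaw] about the fixed x, y, z axes, in that order (R = Rz(yaw) Ry(pitch) Rx(roll)).
In Python, from rig import sensors, grab_frame, camera_params, order gives the robot as it stands. The module is installed in compiled form; this text tells all that it offers.
- The arm moves only by the tool move_arm, never from a script. Its argument "motion" is a list of rows, each a list of 7 numbers: the turn, a rotation vector about the tool's x, y, z in rad, then the shift along the tool's x, y, z in m, then the finger opening in m, from 0 to 0.0854. A call has 1 to 8 rows; each row is the pose to reach, as a shift and turn from the pose commanded when the call began, along the tool's axes at that moment; what a row does not reach only later rows make up. A row lasts 1/8 s, in which the tool goes at most 62.5 mm and 10.7 degrees, less where a joint would pass 70% of its speed; a pose out of reach is approached as far as the arm can. A call with a gripper value outside its range is refused whole. The fingers move at their own pace and stop on an object; "grip_force" is the grip in N (left out, the last holds). Time passes only in rows, so rows that repeat a pose let the fingers close. It gives the time, the measured TCP pose, the force, the opening and the grip force at its end, in the units of the state.
- sensors.sense(): the state, without advancing time (a new reading comes with each control period).
- grab_frame(name): name is "scene" or "side" or "wrist"; returns (picture, depth): 420x560x3 uint8, red, green, blue; 420x560 float32, mm along the optical axis (not along the pixel's ray), 0 where there is no reading.
- camera_params(name): a dict with "camera_matrix" (3x3 intrinsics, pixels), "world_from_camera" (4x4, takes a point from camera to world coordinates). Camera axes: x right, y down, z forward; pixel columns grow to the right and rows downward; lengths in mm; the calibration is good to about 2 mm. A picture is of the moment at which its call begins: read the wrist's pose just before it. camera_params takes no time and is no camera call; for the wrist camera it gives the pose at the moment of the call.
- order.sign_off(): hands the job in; it is judged then, once.
The state is a dict: "clock": time; "qpos": joint angles; "qvel": joint speeds; "joint_efforts": joint torques, N m; "eef_pos": TCP position; "tcp_rot": TCP orientation; "contact_force": force on the tool from outside, world axes, zero at the start; "wrist_torque": the same for the moment, N m; "opening": opening from 0.0 (shut) to 1.0 (fully open); "grasp_force": force on a finger pad.
Only numpy, scipy, OpenCV 4.12 (cv2) and the standard library are available. Lean on these libraries where they do the work, as an engineer would, in place of code of your own. Each camera call takes 0.05 s, during which the arm holds its last target. There are 200 camera calls.

### The job

Load the orbital shaker: stand each of the three metal-capped conical flasks upright and fully down in the flask clamp of its own size (small in small, medium in medium, large in large), setting them down rather than dropping them. A spray can stands in the way of the smallest flask; wherever you put it meanwhile, it must be standing where it stood at the start when you finish. Let no glass or can fall over, and leave the blue-capped bottle, the beaker and the red tube rack where they are.

Things in the scene. Friction and masses are not known exactly. Their poses are not given: they have to be found in the camera images.
- flask_small: Small conical glass flask with bare steel cap, on the bench: base 51 mm across, cone to 58 mm height, 98 mm tall over the cap, 60 g. Every flask's cap is fixed, 38 mm across and the top 32 mm: lift by it. Origin: centre of underside, z up. The spray can stands at its robot side, 58 to 63 mm between axes, too tall and near for a gripper to come down here.
- flask_medium: Medium conical flask of clear glass, same 38 mm bare steel cap (top 32 mm): base 64 mm across, cone up to 74 mm, 113 mm tall over the cap, about 90 g. Origin: centre of the underside; z up.
- flask_large: Large conical flask of clear glass, same 38 mm bare steel cap (top 32 mm): base 85 mm across, cone up to 112 mm, 153 mm tall over the cap, about 170 g. Origin: centre of the underside; z up.
- spray_can: Disinfectant spray can, white with a green band: straight body 57 mm across, white cap 50 mm across (the top 44 mm), 190 mm tall, about 250 g, standing on the bench just on the robot's side of the small flask. Lift it by the cap. Origin: centre of the underside; z up.
- clamp_small: Steel clamp for the small flask, fixed on the shaker platform (90 mm high; clamps 130 mm or more apart; the shaker ends within 160 mm of a clamp): 3 mm base plate, 4 rigid fingers at its diagonals, 59 mm apart inside (4 mm play round the flask), upright to 22 mm, then flaring 7 mm out to 36 mm height. Origin: centre of underside, on the platform; z up. A seated flask's origin is 3 mm above it.
- clamp_medium: Same kind of clamp for the medium flask: fingers 72 mm apart inside (flask base 64 mm), base plate 3 mm, 36 mm tall. Origin: centre of its underside, on the platform; z up. A seated flask's origin is 3 mm above it.
- clamp_large: Same kind of clamp for the large flask: fingers 93 mm apart inside (flask base 85 mm), base plate 3 mm, 36 mm tall. Origin: centre of its underside, on the platform; z up. A seated flask's origin is 3 mm above it.
- bottle: Bystander: round clear glass laboratory bottle with a blue screw cap and a white label, 70 mm across, 143 mm tall, loose on the bench. Origin: centre of the underside. Leave it where it is.
- beaker: Bystander: empty glass beaker, 50 mm across, 70 mm tall, loose on the bench. Origin: centre of the underside. Leave it where it is.
- pcr_rack: Bystander: flat crimson tube rack, 82 x 124 mm (x by y) and 26 mm high, loose on the bench. Origin: centre of the underside. Leave it where it is.

How it is judged:
By the outcome, as a careful person would: the job done as asked, in the order asked, and still so for the second after the job is handed in, with the robot touching nothing.
It also fails if it takes over 122 s, if anything falls off the work surface, if the arm or the gripper's body presses on something with over 40 N, if the wrist force passes 120 N, or if a joint passes its speed limit or range.

## Working session

There is one attempt and no reset: what is moved stays moved. The work goes in short steps, Python scripts to look and compute and a tool call to move; the robot and the scene stay as the last step left them, time stands still between calls to the robot, and variables do not carry over. Pictures are saved under pics/ and viewed, at most 14 in all, crops included, and the job is handed in when it is done.

Besides the shell and the picture viewer there is one more tool, called after "Emit:" as name(argument=value, ...), one argument or row to a line, values as JSON. move_arm: Moves the arm, as the interface text tells. Its arguments: {"type":"object","properties":{"motion":{"type":"array","items":{"type":"array","items":{"type":"number"}}},"grip_force":{"type":"number"}},"required":["motion"]}

```bash
mkdir -p pics; cat > h.py <<'E'
import numpy as np, cv2
from rig import sensors, grab_frame, camera_params, order
def snap(name, tag):
    cp=camera_params(name); im,d=grab_frame(name)
    cv2.imwrite(f'pics/{tag}.png',cv2.cvtColor(im,cv2.COLOR_RGB2BGR)); np.savez(f'{tag}.npz',im=im,d=d,K=cp['camera_matrix'],T=cp['world_from_camera'])
    return im,d,np.array(cp['camera_matrix']),np.array(cp['world_from_camera'])
def load(tag):
    z=np.load(f'{tag}.npz'); return z['im'],z['d'],z['K'],z['T']
def cloud(d,K,T):
    v,u=np.mgrid[:d.shape[0],:d.shape[1]]
    P=np.stack([(u-K[0,2])/K[0,0]*d,(v-K[1,2])/K[1,1]*d,d],-1)
    return P@T[:3,:3].T+T[:3,3]
def ray(u,v,z,K,T):
    r=T[:3,:3]@np.array([(u-K[0,2])/K[0,0],(v-K[1,2])/K[1,1],1]); o=T[:3,3]
    return o+r*(z-o[2])/r[2]
E
python3 - <<'E'
from h import *
for n in ['scene','side','wrist']:
    im,d,K,T=snap(n,n+'0'); print(n,K[0,0],T.round(2).tolist())
s=sensors.sense(); print(s['clock'],s['eef_pos'],s['tcp_rot'],s['opening'])
E
```

```text
scene 532.1230683433067 [[-0.82, 0.43, -0.38, 895.45], [0.57, 0.59, -0.57, 527.64], [-0.02, -0.68, -0.73, 813.2], [0.0, 0.0, 0.0, 1.0]]
side 523.5584011552797 [[-0.97, -0.14, 0.18, 332.01], [-0.23, 0.61, -0.76, 711.39], [-0.0, -0.78, -0.63, 718.51], [0.0, 0.0, 0.0, 1.0]]
wrist 322.2633373352255 [[0.43, -0.87, -0.24, 332.28], [-0.9, -0.42, -0.11, -532.51], [-0.0, 0.27, -0.96, 371.63], [0.0, 0.0, 0.0, 1.0]]
0.15 [ 271.0280779  -562.74978823  195.04413167] [-3.14055873e+00 -2.57254327e-05  4.48784846e-01] 0.99742378072635
```

View pics/scene0.png

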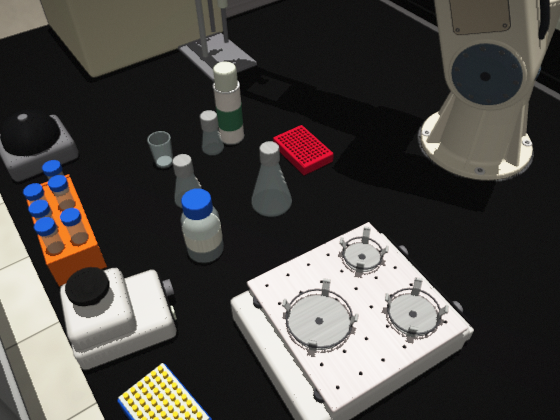

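View pics/side0.png

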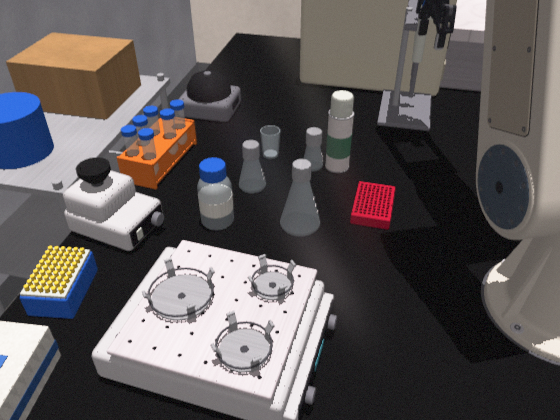

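The scene view shows the can cap at (226,72), the small, medium and large flask caps at (209,118), (183,162) and (269,150), and the clamp centres at large (319,321), small (362,257) and medium (413,314). The side view shows the can at (342,98), the flask caps at S (314,133), M (251,147) and L (301,167), and the clamps at L (181,296), S (272,285) and M (243,349).

```bash
cat >> h.py <<'E'
def tri(p1,c1,p2,c2):
    A=[];b=[]
    for (u,v),(K,T) in((p1,c1),(p2,c2)):
        r=T[:3,:3]@np.array([(u-K[0,2])/K[0,0],(v-K[1,2])/K[1,1],1]); r/=np.linalg.norm(r); M=np.eye(3)-np.outer(r,r); A.append(M); b.append(M@T[:3,3])
    x=np.linalg.lstsq(np.vstack(A),np.hstack(b),rcond=None)[0]
    return x
E
python3 - <<'E'
from h import *
a=load('scene0');b=load('side0')
P={'can':((226,67),(342,95)),'S':((209,114),(314,131)),'M':((182,158),(250,143)),'L':((269,146),(301,163)),'cL':((319,321),(181,296)),'cS':((362,257),(272,285)),'cM':((413,314),(243,349)),'bot':((197,197),(212,164)),'beak':((159,137),(270,130)),'rack':((303,147),(375,200))}
for im,d,K,T in(a,b): pass
CA=cloud(a[1],a[2],a[3]);CB=cloud(b[1],b[2],b[3])
for n,(p,q) in P.items():
    print(n,tri(p,a[2:],q,b[2:]).round(1),CA[p[1],p[0]].round(1),CB[q[1],q[0]].round(1))
# cap clouds: points in cap height bands near triangulated spots
for n in['can','S','M','L','bot']:
    c=tri(P[n][0],a[2:],P[n][1],b[2:])
    for C in(CA,CB):
        m=(np.hypot(C[...,0]-c[0],C[...,1]-c[1])<40)&(abs(C[...,2]-c[2])<40)
        z=C[m][:,2]; top=np.percentile(z,97); t=C[m][z>top-4]; print(n,'top',round(top,1),len(t),'ctr mid',((t.min(0)+t.max(0))/2).round(1),'ext',np.ptp(t,axis=0).round(0))
# dark dot refinement
for n in['cL','cS','cM']:
    o=[]
    for k,(im,d,K,T) in zip(P[n],(a,b)):
        g=cv2.cvtColor(im,cv2.COLOR_RGB2GRAY)[k[1]-7:k[1]+8,k[0]-7:k[0]+8].astype(float); w=np.clip(np.median(g)-25-g,0,None); v,u=np.mgrid[-7:8,-7:8]
        o.append((k[0]+(w*u).sum()/w.sum(),k[1]+(w*v).sum()/w.sum()))
    print(n,np.round(o,1).tolist(),tri(o[0],a[2:],o[1],b[2:]).round(1))
E
```

```text
can [ 445.2 -338.4  194.2] [ 441.5 -345.4  190.4] [ 446.  -342.7  190.8]
S [ 502.1 -331.3  101. ] [ 498.7 -338.7   97. ] [ 503.4 -334.8   97. ]
M [ 623.1 -220.3  118.2] [ 620.5 -226.9  113.9] [ 625.1 -224.6  113.7]
L [ 489.2 -113.6  156.2] [ 486.  -118.7  152.6] [ 489.9 -114.6  154.2]
cL [615.  206.9  93.7] [615.2 206.9  94.8] [614.3 208.6  95.3]
cS [481.1 151.4  93.6] [481.6 151.8  94.4] [480.8 152.8  95.1]
cM [490.7 281.4  95.6] [491.6 281.7  97.8] [491.  281.4  94.7]
bot [659.9 -84.2 146.8] [658.1 -88.8 143.6] [661.6 -86.6 143.7]
beak [ 614.3 -358.8   72.9] [ 606.6 -382.4   55.1] [ 621.7 -384.    55.9]
rack [ 342.8 -201.6   21.8] [ 348.7 -193.6   27.5] [ 342.1 -196.3   28.4]
can top 192.2 228 ctr mid [ 446.3 -347.7  191.3] ext [48. 51.  6.]
can top 191.5 186 ctr mid [ 446.  -346.7  190.3] ext [47. 54.  6.]
S top 135.7 36 ctr mid [ 468.2 -339.9  136.4] ext [12. 31.  9.]
S top 134.4 20 ctr mid [ 468.3 -332.3  135.5] ext [11. 17.  9.]
M top 115.7 189 ctr mid [ 623.7 -223.1  114.6] ext [36. 39.  6.]
M top 114.9 125 ctr mid [ 625.  -221.6  113.5] ext [36. 40.  5.]
L top 155.8 195 ctr mid [ 489.1 -114.1  154.6] ext [36. 36.  5.]
L top 154.8 173 ctr mid [ 489.4 -113.6  153.3] ext [36. 37.  5.]
bot top 145.6 481 ctr mid [662.  -86.5 144.9] ext [53. 53.  6.]
bot top 145.2 318 ctr mid [661.3 -86.4 143.7] ext [52. 54.  5.]
cL [[318.7, 320.5], [181.1, 295.3]] [615.1 206.1  94.3]
cS [[361.0, 257.8], [273.5, 285.9]] [479.8 148.1  87.8]
cM [[412.4, 313.7], [243.9, 348.7]] [490.  279.7  94. ]
```

```bash
python3 - <<'E'
from h import *
a=load('scene0');b=load('side0')
CA=cloud(*a[1:]);CB=cloud(*b[1:])
for C in(CA,CB):
    m=(np.hypot(C[...,0]-503,C[...,1]+337)<24)&(abs(C[...,2]-97)<4); t=C[m]; print('S',len(t),((t.min(0)+t.max(0))/2).round(1),np.ptp(t,axis=0).round())
    # obstacle grid max height
    x=np.arange(200,760,40);y=np.arange(-680,-40,40)
    for yy in y: print(yy,[int(C[...,2][(abs(C[...,0]-xx)<20)&(abs(C[...,1]-yy)<20)].max(initial=-1)) for xx in x])
    print(x)
    for px in ((220,50),(405,110)): pass
s=sensors.sense();y=s['tcp_rot'][2];d=np.array([460,-343,330])-s['eef_pos'];c,n=np.cos(y),np.sin(y)
print(y,np.array([c*d[0]+n*d[1],n*d[0]-c*d[1],-d[2]]).round(1),y-np.pi/2)
E
```

```text
S 157 [ 503.  -334.2   97. ] [37. 38.  8.]
-680 [6, 16, 161, 178, 19, 5, 6, 5, 5, 4, 5, 5, 5, 4]
-640 [5, 16, 161, 188, 17, 7, 5, 4, 5, 6, 5, 4, 5, 5]
-600 [5, 16, 194, 193, 16, 4, 5, 5, 4, 6, 6, 5, 4, 5]
-560 [5, 16, 16, 4, 16, 5, 5, 5, 5, 5, 5, 5, 4, 5]
-520 [6, 7, 5, 4, -1, 4, 5, 4, 4, 6, 5, 5, 4, 5]
-480 [5, 6, 6, 6, 4, 4, 5, 5, 6, 5, 5, 4, 5, 5]
-440 [5, 5, 5, 6, 5, -1, 2, 5, 5, 5, 4, 5, 4, 5]
-400 [6, 4, 5, 6, 6, 3, 4, 3, 4, 5, 72, 71, 4, 5]
-360 [4, 5, 5, 5, 5, 147, 194, 192, 101, 6, 73, 73, 5, 4]
-320 [4, 5, 4, 5, 5, 148, 193, 193, 101, 5, 73, 69, 4, 4]
-280 [5, 5, 4, 27, 27, 27, 4, 5, 5, 4, 3, 5, 5, 5]
-240 [4, 6, 5, 30, 31, 29, 5, 4, 4, 5, 116, 116, 4, 5]
-200 [4, 5, 4, 30, 31, 30, 3, 5, 4, 6, 117, 116, 5, 6]
-160 [5, 4, 7, 30, 31, 30, 5, 3, 28, 4, 4, -1, 5, 5]
-120 [5, 4, 4, 27, 29, 22, 56, 157, 157, 4, 4, 146, 147, 4]
-80 [5, 6, 5, 5, 6, 4, 46, 155, 126, 5, 4, 148, 147, 4]
[200 240 280 320 360 400 440 480 520 560 600 640 680 720]
S 132 [ 504.5 -334.2   96.7] [37. 38.  7.]
-680 [3, 15, 137, 292, 16, 4, 4, -1, 3, 3, 4, 4, 4, 4]
-640 [3, 15, 225, 310, 15, 4, 3, -1, 3, 4, 5, 
[... 184 characters left out ...]
, 3, 4, 3, 3, 2, 3, 4, 4, 3, 3, 3, 4]
-440 [3, 4, 2, 3, 4, 3, 1, 5, 2, 3, 4, 0, 6, 4]
-400 [3, 4, 3, 3, 4, 4, 2, 4, 3, 4, 70, 70, 4, 4]
-360 [3, 3, 3, 2, 4, 147, 193, 191, 99, 4, 72, 71, 2, 4]
-320 [4, 4, 2, 3, 3, 147, 192, 191, 99, 3, 71, 71, 4, 6]
-280 [3, 3, 3, 26, 27, 26, 3, 3, 3, 3, 4, 1, 3, 3]
-240 [4, 5, 3, 29, 30, 29, 4, 3, 2, 3, 115, 116, 4, -1]
-200 [3, 3, 3, 29, 29, 28, 3, 4, 2, 4, 115, 115, 3, -1]
-160 [3, 3, 3, 29, 30, 29, 4, 1, 3, 3, 4, 4, -1, 4]
-120 [2, 3, 3, 27, 24, 27, 57, 155, 155, 4, 3, 146, 145, 4]
-80 [4, 5, 3, 4, 3, 4, 46, 154, 146, 3, 4, 145, 146, 4]
[200 240 280 320 360 400 440 480 520 560 600 640 680 720]
0.4487848455431802 [ 265.6 -116.  -135. ] -1.1220114812517163
```

Emit:
move_arm(
  motion=[
    [0, 0, 0, 0.022, -0.045, -0.01, 0.085],
    [0, 0, -0.1, 0.043, -0.09, -0.03, 0.085],
    [0, 0, -0.28, 0.085, -0.115, -0.05, 0.085],
    [0, 0, -0.46, 0.13, -0.125, -0.08, 0.085],
    [0, 0, -0.64, 0.18, -0.125, -0.105, 0.085],
    [0, 0, -0.82, 0.225, -0.122, -0.12, 0.085],
    [0, 0, -0.98, 0.2656, -0.116, -0.135, 0.085],
    [0, 0, -1.122, 0.2656, -0.116, -0.135, 0.085],
  ],
)

```text
clock: 1.15
eef_pos: [462.9, -342.5, 331.3]
tcp_rot: [3.14, 0.001, 1.579]
contact_force: [-1.1, 0.2, -0.8]
opening: 0.994
grasp_force: 0.0
```

```bash
python3 - <<'E'
from h import *
s=sensors.sense(); print(s['clock'],s['eef_pos'],s['tcp_rot'],s['contact_force'])
snap('wrist','w1')
E
```

```text
1.15 [ 462.94336876 -342.45712227  331.34590109] [3.13980682e+00 5.85552334e-04 1.57857623e+00] [-1.08568744  0.15708304 -0.75355617]
```

View pics/w1.png

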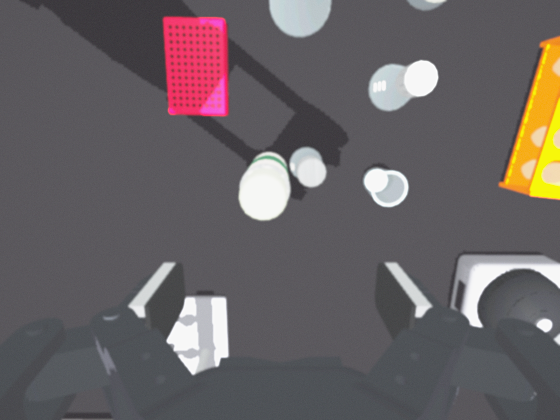

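The wrist view shows the can's cap top at (264,195), the small flask's cap at (311,170) and the medium flask's cap at (421,78).

```bash
cat >> h.py <<'E'
def top(C,x,y,z,r=32,h=4):
    m=(np.hypot(C[...,0]-x,C[...,1]-y)<r)&(abs(C[...,2]-z)<h); t=C[m]
    c,rad=cv2.minEnclosingCircle(t[:,:2].astype(np.float32)) 
    return len(t),((t.min(0)+t.max(0))/2).round(1),np.ptp(t,axis=0).round(),np.round(c,1),round(rad,1),np.median(t[:,2]).round(1)
E
python3 - <<'E'
from h import *
s=sensors.sense(); print(s['clock'],s['eef_pos'],s['tcp_rot'])
C=cloud(*load('w1')[1:])
for n,x,y,z in(('can',446,-347,191),('S',503,-334,98),('M',624,-222,114)): print(n,top(C,x,y,z,r=28))
E
```

```text
1.2 [ 461.49279357 -342.66525102  330.65026173] [3.14135512e+00 6.91619797e-05 1.58423077e+00]
can (1512, array([ 445. , -347.6,  188.8]), array([46., 46.,  4.]), array([ 445.4, -347.7]), 23.5, np.float64(188.4))
S (651, array([ 502.9, -335.9,   96.4]), array([36., 37.,  5.]), array([ 502.6, -335.8]), 18.7, np.float64(96.4))
M (808, array([ 622.8, -224.8,  111.9]), array([37., 36.,  4.]), array([ 622.8, -224.2]), 18.9, np.float64(111.4))
```

Emit:
move_arm(
  motion=[
    [0, 0, 0, -0.004, -0.0145, 0.01, 0.085],
    [0, 0, 0, -0.004, -0.0145, 0.06, 0.085],
    [0, 0, 0, -0.004, -0.0145, 0.11, 0.085],
    [0, 0, 0, -0.004, -0.0145, 0.15, 0.085],
    [0, 0, 0, -0.004, -0.0145, 0.1756, 0.085],
    [0, 0, 0, -0.004, -0.0145, 0.1756, 0.085],
    [0, 0, 0, -0.004, -0.0145, 0.1756, 0.085],
  ],
)

```text
clock: 2.08
eef_pos: [445.3, -348.0, 155.8]
tcp_rot: [3.141, 0.001, 1.569]
contact_force: [-0.0, -0.5, 0.5]
opening: 0.997
grasp_force: 0.0
```

```bash
python3 - <<'E'
from h import *
s=sensors.sense(); print(s['clock'],s['eef_pos'],s['tcp_rot'],s['contact_force'],s['qpos'])
E
```

```text
2.075 [ 445.27069561 -347.96250346  155.82423429] [3.14103286e+00 5.47386387e-04 1.56875479e+00] [-0.01688131 -0.48626616  0.5242961 ] [-6.65931814e-01  3.02447173e-01  1.80271687e+00 -1.00196135e-04
  1.03565043e+00 -6.63839372e-01]
```

Settled well. Now I'll close gently on the can's cap.

Emit:
move_arm(
  motion=[
    [0, 0, 0, 0, 0, 0, 0.06],
    [0, 0, 0, 0, 0, 0, 0.052],
    [0, 0, 0, 0, 0, 0, 0.044],
    [0, 0, 0, 0, 0, 0, 0.044],
    [0, 0, 0, 0, 0, 0, 0.044],
    [0, 0, 0, 0, 0, 0, 0.044],
  ],
  grip_force=35,
)

```text
clock: 2.82
eef_pos: [445.6, -347.3, 154.9]
tcp_rot: [-3.141, -0.0, 1.571]
contact_force: [-0.3, -0.3, 0.3]
opening: 0.52
grasp_force: 0.0
```

Emit:
move_arm(
  motion=[
    [0, 0, 0, 0, 0, 0, 0.02],
    [0, 0, 0, 0, 0, 0, 0.02],
    [0, 0, 0, 0, 0, 0, 0.02],
    [0, 0, 0, 0, 0, 0, 0.02],
  ],
  grip_force=35,
)

```text
clock: 3.32
eef_pos: [445.6, -347.3, 155.0]
tcp_rot: [-3.142, -0.0, 1.571]
contact_force: [-1.1, 0.2, 0.5]
opening: 0.235
grasp_force: 0.0
```

```bash
python3 - <<'E'
from h import *
snap('side','s2'); im,d,K,T=snap('scene','sc2')
C=cloud(d,K,T); b=np.load('s2.npz')
cv2.imwrite('pics/x2.png',cv2.cvtColor(np.hstack([b['im'][60:360,200:500],im[0:300,100:400]]),cv2.COLOR_RGB2BGR))
E
```

```text
(no output)
```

View pics/x2.png

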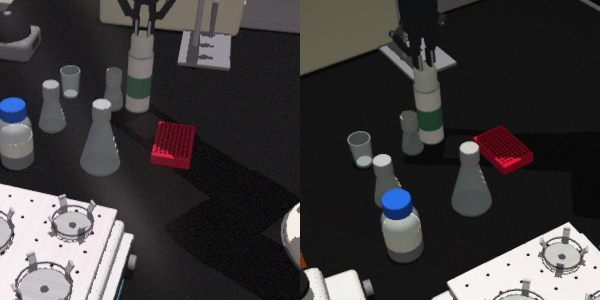

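```bash
python3 - <<'E'
from h import *
b=load('s2')[0];a=load('sc2')[0]
z=lambda i:cv2.resize(i,(400,600),interpolation=cv2.INTER_CUBIC)
cv2.imwrite('pics/x3.png',cv2.cvtColor(np.hstack([z(b[30:180,290:390]),z(a[0:150,180:280])]),cv2.COLOR_RGB2BGR))
s=sensors.sense();print(s['opening'],s['grasp_force'],s['eef_pos'])
C=cloud(*load('s2')[1:]);m=(np.hypot(C[...,0]-446,C[...,1]+347)<50)
for v in range(50,130,6):
    print(v,[C[v,u].round().tolist() for u in (330,338,346,354)])
E
```

```text
0.23779546799682816 0.0 [ 445.64398503 -347.35599808  154.968047  ]
50 [[478.0, -340.0, 291.0], [460.0, -329.0, 297.0], [444.0, -337.0, 295.0], [428.0, -334.0, 298.0]]
56 [[536.0, -766.0, 100.0], [460.0, -334.0, 282.0], [443.0, -336.0, 283.0], [427.0, -333.0, 286.0]]
62 [[535.0, -767.0, 80.0], [458.0, -329.0, 271.0], [443.0, -339.0, 268.0], [426.0, -333.0, 273.0]]
68 [[332.0, 711.0, 719.0], [457.0, -329.0, 258.0], [487.0, -772.0, 64.0], [424.0, -330.0, 261.0]]
74 [[474.0, -337.0, 240.0], [458.0, -345.0, 238.0], [486.0, -774.0, 45.0], [424.0, -337.0, 245.0]]
80 [[532.0, -769.0, 23.0], [456.0, -336.0, 228.0], [484.0, -771.0, 27.0], [422.0, -337.0, 231.0]]
86 [[532.0, -774.0, 1.0], [456.0, -342.0, 211.0], [482.0, -770.0, 8.0], [459.0, -777.0, 7.0]]
92 [[525.0, -730.0, 3.0], [456.0, -352.0, 192.0], [439.0, -353.0, 194.0], [455.0, -754.0, -1.0]]
98 [[519.0, -696.0, 0.0], [453.0, -329.0, 190.0], [436.0, -332.0, 190.0], [450.0, -710.0, 2.0]]
104 [[513.0, -656.0, 2.0], [451.0, -321.0, 179.0], [434.0, -323.0, 180.0], [445.0, -669.0, 3.0]]
110 [[470.0, -342.0, 152.0], [450.0, -321.0, 165.0], [433.0, -324.0, 166.0], [440.0, -636.0, 2.0]]
116 [[468.0, -329.0, 144.0], [449.0, -322.0, 150.0], [432.0, -329.0, 148.0], [437.0, -610.0, -3.0]]
122 [[466.0, -326.0, 130.0], [448.0, -321.0, 136.0], [430.0, -325.0, 136.0], [432.0, -572.0, -1.0]]
128 [[466.0, -326.0, 115.0], [447.0, -321.0, 120.0], [429.0, -325.0, 120.0], [428.0, -537.0, 1.0]]
```

View pics/x3.png

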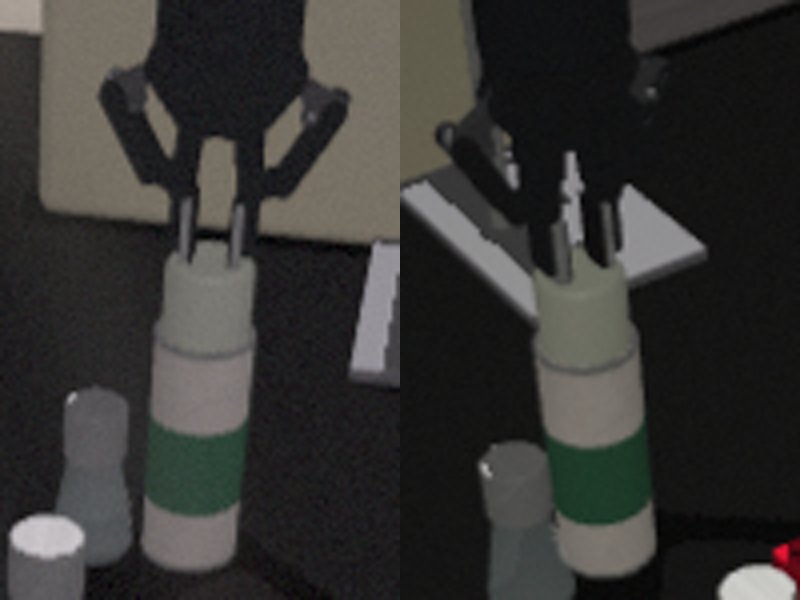

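The fingers closed above the cap: their tips are near z≈192, although the reported TCP is z=155. I'll raise the arm and triangulate the real fingertips.

Emit:
move_arm(
  motion=[
    [0, 0, 0, 0, 0, -0.03, 0.02],
    [0, 0, 0, 0, 0, -0.06, 0.02],
    [0, 0, 0, 0, 0, -0.06, 0.02],
    [0, 0, 0, 0, 0, -0.06, 0.02],
  ],
)

```text
clock: 3.92
eef_pos: [445.4, -347.1, 214.4]
tcp_rot: [-3.141, -0.0, 1.571]
contact_force: [0.1, 0.3, -0.4]
opening: 0.237
grasp_force: 0.0
```

```bash
python3 - <<'E'
from h import *
s=sensors.sense();print(s['opening'],s['eef_pos'])
snap('side','s3');snap('scene','sc3')
b=load('s3')[0];a=load('sc3')[0]
z=lambda i:cv2.resize(i,(400,600),interpolation=cv2.INTER_CUBIC)
o=np.hstack([z(b[0:150,290:390]),z(a[0:150,180:280])]).astype(float)
cv2.imwrite('pics/x4.png',cv2.cvtColor((255*(o/255)**.5).clip(0,255).astype(np.uint8),cv2.COLOR_RGB2BGR))
E
```

```text
0.23743166682603403 [ 445.3561391  -347.11897582  214.441831  ]
```

View pics/x4.png

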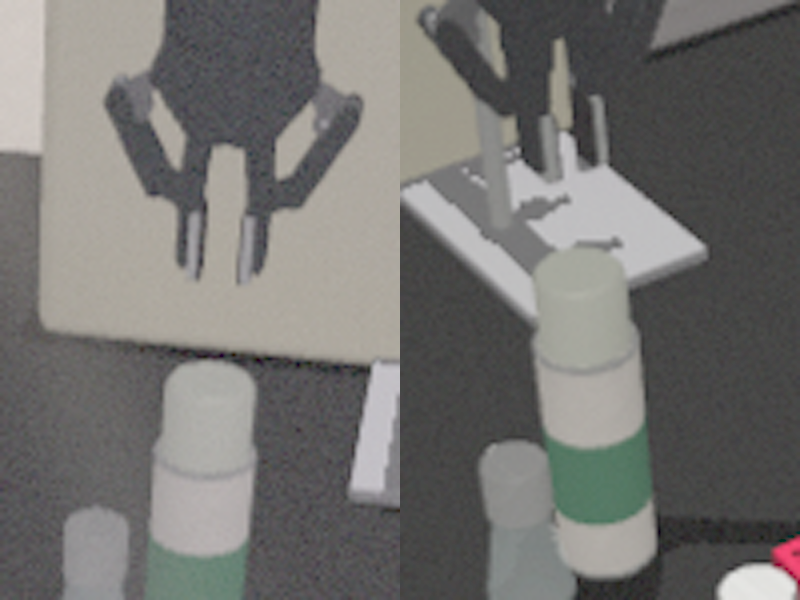

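Side view fingertips are at (337.5,70) and (350.7,70.7). In the scene view they are at (218,45) and (230,41.7).

```bash
python3 - <<'E'
from h import *
a=load('sc3');b=load('s3')
for p,q in (((218,45),(337.5,70)),((230,41.7),(350.7,70.7)),((224,67),(342.5,95))): print(tri(p,a[2:],q,b[2:]).round(1))
C=cloud(*b[1:]);m=(np.hypot(C[...,0]-445,C[...,1]+347)<60)&(C[...,2]>205)
t=C[m];print(t[t[:,2]<np.percentile(t[:,2],4)].round().tolist()[:12])
E
```

```text
[ 458.8 -336.9  251.1]
[ 431.2 -336.1  251.1]
[ 445.1 -347.5  189.6]
[[468.0, -340.0, 268.0], [466.0, -341.0, 267.0], [464.0, -341.0, 268.0], [456.0, -346.0, 266.0], [468.0, -342.0, 265.0], [466.0, -342.0, 265.0], [464.0, -343.0, 265.0], [461.0, -335.0, 268.0], [459.0, -336.0, 268.0], [456.0, -346.0, 264.0], [423.0, -353.0, 264.0], [468.0, -339.0, 264.0]]
```

The true tips sit about 36.5 mm above the reported TCP, with x and y matching, so I'll aim the reported z that much lower. Opening and going down 100 mm onto the can's cap.

Emit:
move_arm(
  motion=[
    [0, 0, 0, 0, 0, 0, 0.085],
    [0, 0, 0, 0, 0, 0, 0.085],
    [0, 0, 0, 0, 0, 0, 0.085],
    [0, 0, 0, 0, 0, 0, 0.085],
    [0, 0, 0, 0, 0, 0.03, 0.085],
    [0, 0, 0, 0, 0, 0.065, 0.085],
    [0, 0, 0, 0, 0, 0.1, 0.085],
    [0, 0, 0, 0, 0, 0.1, 0.085],
  ],
)

```text
clock: 5.03
eef_pos: [444.0, -346.1, 112.8]
tcp_rot: [-3.138, -0.003, 1.571]
contact_force: [-0.6, -0.4, 0.7]
opening: 0.995
grasp_force: 0.0
```

Emit:
move_arm(
  motion=[
    [0, 0, 0, 0, 0, 0, 0.065],
    [0, 0, 0, 0, 0, 0, 0.055],
    [0, 0, 0, 0, 0, 0, 0.044],
    [0, 0, 0, 0, 0, 0, 0.04],
    [0, 0, 0, 0, 0, 0, 0.04],
    [0, 0, 0, 0, 0, 0, 0.04],
    [0, 0, 0, 0, 0, 0, 0.04],
  ],
  grip_force=35,
)

```text
clock: 5.9
eef_pos: [446.4, -348.1, 116.7]
tcp_rot: [3.14, 0.002, 1.571]
contact_force: [-1.4, 1.0, 5.3]
opening: 0.577
grasp_force: 35.9
```

Emit:
move_arm(
  motion=[
    [0, 0, 0, 0, 0, -0.01, 0.04],
    [0, 0, 0, 0, 0, -0.03, 0.04],
    [0, 0, 0, -0.01, -0.005, -0.04, 0.04],
    [0, 0, 0, -0.035, -0.022, -0.04, 0.04],
    [0, 0, 0, -0.07, -0.044, -0.04, 0.04],
    [0, 0, 0, -0.1, -0.066, -0.04, 0.04],
    [0, 0, 0, -0.1, -0.066, -0.04, 0.04],
  ],
)

```text
clock: 6.78
eef_pos: [377.8, -449.6, 155.1]
tcp_rot: [-3.141, 0.001, 1.568]
contact_force: [0.1, 0.8, -2.5]
opening: 0.571
grasp_force: 37.3
```

```bash
python3 - <<'E'
from h import *
im,d,K,T=snap('side','s4');C=cloud(d,K,T)
# lowest points of can/clear, and S cap
m=(np.hypot(C[...,0]-380,C[...,1]+447)<40)&(C[...,2]>20); print('can',np.percentile(C[m],[1,50,99],axis=0).round(1).tolist())
print('S',top(C,503,-335,98,r=26))
s=sensors.sense();print(s['eef_pos'],s['contact_force'],s['grasp_force'])
E
```

```text
can [[342.1, -459.3, 44.2], [377.3, -429.5, 228.4], [415.5, -410.3, 372.1]]
S (123, array([ 504.3, -334.9,   97.8]), array([36., 41.,  7.]), array([ 503.6, -335. ]), 20.5, np.float64(98.0))
[ 378.57379677 -448.35104825  155.0018844 ] [-0.89888934  0.65011449 -2.95454994] 37.33350969851017
```

View pics/s4.png

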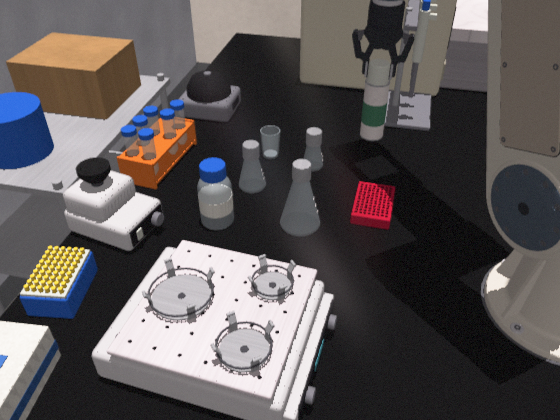

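The can hangs upright at (375,105) and the small flask still stands at (314,150). Setting the can down.

Emit:
move_arm(
  motion=[
    [0, 0, 0, 0, 0, 0.015, 0.04],
    [0, 0, 0, 0, 0, 0.03, 0.04],
    [0, 0, 0, 0, 0, 0.036, 0.04],
    [0, 0, 0, 0, 0, 0.04, 0.04],
    [0, 0, 0, 0, 0, 0.04, 0.04],
    [0, 0, 0, 0, 0, 0.04, 0.04],
  ],
)

```text
clock: 7.58
eef_pos: [380.1, -447.7, 116.9]
tcp_rot: [3.141, 0.001, 1.572]
contact_force: [-3.3, 2.6, 15.9]
opening: 0.571
grasp_force: 39.7
```

Emit:
move_arm(
  motion=[
    [0, 0, 0, 0, 0, -0.001, 0.06],
    [0, 0, 0, 0, 0, -0.001, 0.085],
    [0, 0, 0, 0, 0, -0.001, 0.085],
    [0, 0, 0, 0, 0, -0.001, 0.085],
    [0, 0, 0, 0, 0, -0.02, 0.085],
    [0, 0, 0, 0, 0, -0.05, 0.085],
    [0, 0, 0, 0, 0, -0.08, 0.085],
    [0, 0, 0, 0, 0, -0.1, 0.085],
  ],
)

```text
clock: 8.57
eef_pos: [379.9, -447.7, 216.4]
tcp_rot: [3.141, 0.001, 1.571]
contact_force: [0.2, -0.1, 1.0]
opening: 0.993
grasp_force: 0.0
```

```bash
python3 - <<'E'
from h import *
im,d,K,T=snap('side','s5');C=cloud(d,K,T)
print('can',top(C,380,-447,190,r=30))
im,d,K,T=snap('wrist','w5');C=cloud(d,K,T)
print('S',top(C,503,-335,97,r=26),'can',top(C,380,-447,190,r=30))
s=sensors.sense();print(s['eef_pos'],s['contact_force'],s['opening'])
E
```

```text
can (175, array([ 379.9, -444.8,  189.5]), array([48., 52.,  7.]), array([ 379.2, -445.3]), 26.4, np.float64(189.7))
S (1625, array([ 502.7, -336.3,   95.8]), array([37., 37.,  6.]), array([ 502.7, -335.8]), 19.1, np.float64(96.3)) can (3593, array([ 378.4, -446.1,  188.2]), array([48., 48.,  4.]), array([ 378.3, -446. ]), 24.4, np.float64(188.4))
[ 380.57957207 -448.47092273  217.22289269] [0.35874015 0.12578971 0.31977905] 0.9928206889662415
```

Emit:
move_arm(
  motion=[
    [0, 0, 0, 0.03, 0.033, 0, 0.085],
    [0, 0, 0, 0.065, 0.072, 0, 0.085],
    [0, 0, 0, 0.095, 0.105, 0, 0.085],
    [0, 0, 0, 0.1117, 0.1233, 0.02, 0.085],
    [0, 0, 0, 0.1117, 0.1233, 0.06, 0.085],
    [0, 0, 0, 0.1117, 0.1233, 0.11, 0.085],
    [0, 0, 0, 0.1117, 0.1233, 0.15, 0.085],
    [0, 0, 0, 0.1117, 0.1233, 0.187, 0.085],
  ],
)

```text
clock: 9.68
eef_pos: [501.9, -334.9, 25.2]
tcp_rot: [-3.14, -0.001, 1.571]
contact_force: [0.8, -0.4, -0.5]
opening: 1.0
grasp_force: 0.0
```

Emit:
move_arm(
  motion=[
    [0, 0, 0, 0, 0, 0, 0.06],
    [0, 0, 0, 0, 0, 0, 0.045],
    [0, 0, 0, 0, 0, 0, 0.036],
    [0, 0, 0, 0, 0, 0, 0.03],
    [0, 0, 0, 0, 0, 0, 0.03],
    [0, 0, 0, 0, 0, 0, 0.03],
    [0, 0, 0, 0, 0, 0, 0.03],
  ],
  grip_force=25,
)

```text
clock: 10.55
eef_pos: [504.0, -336.4, 29.6]
tcp_rot: [3.139, 0.002, 1.571]
contact_force: [-0.2, 0.1, 7.0]
opening: 0.438
grasp_force: 25.8
```

Emit:
move_arm(
  motion=[
    [0, 0, 0, 0, 0, -0.01, 0.03],
    [0, 0, 0, 0, 0, -0.04, 0.03],
    [0, 0, 0, 0, 0, -0.085, 0.03],
    [0, 0, 0, 0, 0, -0.13, 0.03],
    [0, 0, 0, 0, 0, -0.17, 0.03],
    [0, 0, 0, 0.02, 0, -0.192, 0.03],
    [0, 0, 0, 0.06, 0, -0.192, 0.03],
    [0, 0, 0, 0.1, 0, -0.192, 0.03],
  ],
)

```text
clock: 11.55
eef_pos: [502.2, -233.6, 220.0]
tcp_rot: [-3.141, -0.001, 1.57]
contact_force: [0.1, -0.6, -1.2]
opening: 0.434
grasp_force: 25.3
```

Emit:
move_arm(
  motion=[
    [0, 0, 0, 0.04, -0.004, 0, 0.03],
    [0, 0, 0, 0.08, -0.008, 0, 0.03],
    [0, 0, 0, 0.12, -0.012, 0, 0.03],
    [0, 0, 0, 0.16, -0.016, 0, 0.03],
    [0, 0, 0, 0.2, -0.0225, 0, 0.03],
    [0, 0, 0, 0.235, -0.0225, 0, 0.03],
    [0, 0, 0, 0.255, -0.0225, 0, 0.03],
    [0, 0, 0, 0.255, -0.0225, 0, 0.03],
  ],
)

```text
clock: 12.55
eef_pos: [479.3, 21.0, 219.7]
tcp_rot: [-3.141, -0.0, 1.573]
contact_force: [-0.5, -0.4, 0.2]
opening: 0.435
grasp_force: 25.3
```

```bash
python3 - <<'E'
from h import *
s=sensors.sense();print(s['clock'],s['eef_pos'],s['contact_force'],s['opening'])
im,d,K,T=snap('wrist','w6')
for n,x,y in(('S',480.5,151),('L',615,206.5),('M',490.5,280.5)):
    q=np.linalg.inv(T)@[x,y,94,1];print(n,(K@q[:3]/q[2])[:2].round())
E
```

```text
12.55 [479.32410737  21.03159311 219.68064846] [-0.54988139 -0.37077123  0.23120942] 0.43522872018376507
S [282.  48.]
L [449. -27.]
M [ 296. -143.]
```

View pics/w6.png

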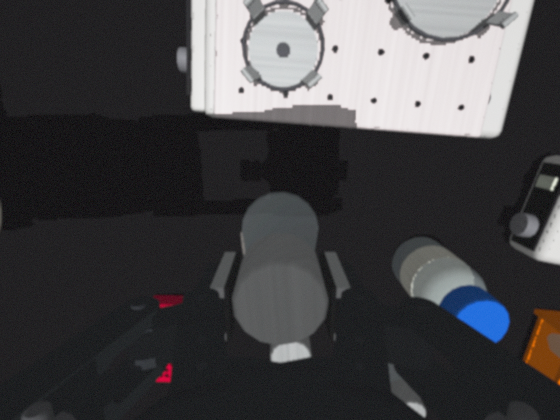

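The clamp's centre dot is at (283,49) and the held flask's base rim has its far edge at (281,193), spanning columns 242–319.

```bash
python3 - <<'E'
from h import *
im,d,K,T=load('w6')
print('clampS',ray(283,49,93.5,K,T).round(1)); 
print('base far edge',ray(281,192.5,192,K,T).round(1),'sides',ray(242,228,192,K,T).round(1),ray(319,228,192,K,T).round(1))
C=cloud(d,K,T); print(C[49,268].round(1),C[60,330].round(1))
E
```

```text
clampS [481.1 150.3  93.5]
base far edge [479.6  46.2 192. ] sides [453.6  21.9 192. ] [505.  22. 192.]
[468.3 150.7  91.7] [522.4 142.6  88.7]
```

Emit:
move_arm(
  motion=[
    [0, 0, 0, 0.03, 0, 0, 0.03],
    [0, 0, 0, 0.07, 0, 0, 0.03],
    [0, 0, 0, 0.105, 0, 0, 0.03],
    [0, 0, 0, 0.1312, 0.0005, 0, 0.03],
    [0, 0, 0, 0.1312, 0.0005, 0.02, 0.03],
    [0, 0, 0, 0.1312, 0.0005, 0.045, 0.03],
    [0, 0, 0, 0.1312, 0.0005, 0.055, 0.03],
    [0, 0, 0, 0.1312, 0.0005, 0.055, 0.03],
  ],
)

```text
clock: 13.6
eef_pos: [480.5, 149.9, 164.6]
tcp_rot: [-3.14, 0.0, 1.57]
contact_force: [0.0, 0.2, -0.7]
opening: 0.436
grasp_force: 25.3
```

Emit:
move_arm(
  motion=[
    [0, 0, 0, 0, 0, 0.01, 0.03],
    [0, 0, 0, 0, 0, 0.02, 0.03],
    [0, 0, 0, 0, 0, 0.03, 0.03],
    [0, 0, 0, 0, 0, 0.036, 0.03],
    [0, 0, 0, 0, 0, 0.039, 0.03],
    [0, 0, 0, 0, 0, 0.041, 0.03],
    [0, 0, 0, 0, 0, 0.041, 0.03],
    [0, 0, 0, 0, 0, 0.041, 0.03],
  ],
)

```text
clock: 14.6
eef_pos: [481.1, 150.6, 124.2]
tcp_rot: [3.141, -0.0, 1.571]
contact_force: [0.4, 0.4, -1.5]
opening: 0.436
grasp_force: 25.3
```

Emit:
move_arm(
  motion=[
    [0, 0, 0, 0, 0, 0.001, 0.03],
    [0, 0, 0, 0, 0, 0.002, 0.03],
    [0, 0, 0, 0, 0, 0.002, 0.03],
    [0, 0, 0, 0, 0, 0.002, 0.03],
  ],
)

```text
clock: 15.1
eef_pos: [481.1, 150.7, 122.6]
tcp_rot: [3.141, -0.0, 1.571]
contact_force: [-2.5, -0.9, 5.9]
opening: 0.438
grasp_force: 25.9
```

Emit:
move_arm(
  motion=[
    [0, 0, 0, 0, 0, 0, 0.045],
    [0, 0, 0, 0, 0, 0, 0.06],
    [0, 0, 0, 0, 0, 0, 0.085],
    [0, 0, 0, 0, 0, 0, 0.085],
    [0, 0, 0, 0, 0, -0.02, 0.085],
    [0, 0, 0, 0, 0, -0.05, 0.085],
    [0, 0, 0, 0, 0, -0.1, 0.085],
    [0, 0, 0, -0.03, 0, -0.13, 0.085],
  ],
)

```text
clock: 16.1
eef_pos: [481.8, 121.5, 254.3]
tcp_rot: [3.139, -0.001, 1.573]
contact_force: [0.1, -0.5, 0.6]
opening: 0.997
grasp_force: 0.0
```

Emit:
move_arm(
  motion=[
    [0, 0, 0, -0.06, 0.02, 0, 0.085],
    [0, 0, 0, -0.12, 0.05, 0, 0.085],
    [0, 0, 0, -0.17, 0.08, 0, 0.085],
    [0, 0, 0, -0.22, 0.11, 0, 0.085],
    [0, 0, 0, -0.26, 0.13, 0, 0.085],
    [0, 0, 0, -0.3, 0.142, 0, 0.085],
    [0, 0, 0, -0.3444, 0.142, 0, 0.085],
    [0, 0, 0, -0.3444, 0.142, 0, 0.085],
  ],
)

```text
clock: 17.1
eef_pos: [622.6, -226.6, 251.4]
tcp_rot: [-3.141, 0.0, 1.568]
contact_force: [0.3, -0.3, -0.5]
opening: 0.994
grasp_force: 0.0
```

```bash
python3 - <<'E'
from h import *
im,d,K,T=snap('side','s7');C=cloud(d,K,T); print('S',top(C,481,150.5,192,r=26,h=6))
im,d,K,T=snap('scene','sc7');C=cloud(d,K,T); print('S',top(C,481,150.5,192,r=26,h=6))
im,d,K,T=snap('wrist','w7');C=cloud(d,K,T); print('M',top(C,623,-224,112,r=26))
s=sensors.sense();print(s['clock'],s['eef_pos'],s['contact_force'],s['opening'])
E
```

```text
S (376, array([480.9, 152.6, 189.7]), array([37., 36.,  7.]), array([481.3, 152.1]), 19.6, np.float64(191.1))
S (387, array([480.2, 152. , 190.2]), array([38., 38.,  8.]), array([480.7, 151.5]), 19.6, np.float64(191.3))
M (1063, array([ 623.2, -223.9,  110.9]), array([37., 37.,  6.]), array([ 623.4, -224. ]), 18.9, np.float64(111.4))
17.25 [ 622.7342808  -223.16648575  251.73603996] [ 0.22798608 -0.37885878 -0.49227559] 0.9983838871581208
```

View pics/sc7.png

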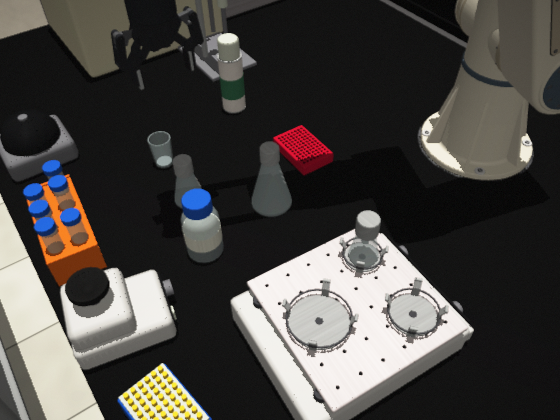

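The small flask is seated in its clamp, with its cap at (368,220) in the picture and its top at z≈191 as expected. Next is the medium flask.

Emit:
move_arm(
  motion=[
    [0, 0, 0, 0, 0.0005, 0.04, 0.085],
    [0, 0, 0, 0, 0.0005, 0.09, 0.085],
    [0, 0, 0, 0, 0.0005, 0.14, 0.085],
    [0, 0, 0, 0, 0.0005, 0.18, 0.085],
    [0, 0, 0, 0, 0.0005, 0.209, 0.085],
    [0, 0, 0, 0, 0.0005, 0.209, 0.085],
    [0, 0, 0, 0, 0.0005, 0.209, 0.07],
  ],
)

```text
clock: 18.12
eef_pos: [624.4, -223.3, 44.3]
tcp_rot: [3.14, 0.0, 1.572]
contact_force: [-0.2, -0.1, -0.9]
opening: 0.825
grasp_force: 0.0
```

Emit:
move_arm(
  motion=[
    [0, 0, 0, 0, 0, 0, 0.06],
    [0, 0, 0, 0, 0, 0, 0.045],
    [0, 0, 0, 0, 0, 0, 0.036],
    [0, 0, 0, 0, 0, 0, 0.03],
    [0, 0, 0, 0, 0, 0, 0.03],
    [0, 0, 0, 0, 0, 0, 0.03],
    [0, 0, 0, 0, 0, 0, 0.03],
  ],
  grip_force=27,
)

```text
clock: 19.0
eef_pos: [624.1, -224.1, 44.1]
tcp_rot: [3.14, 0.0, 1.571]
contact_force: [-0.3, 0.5, 6.9]
opening: 0.438
grasp_force: 26.9
```

Emit:
move_arm(
  motion=[
    [0, 0, 0, 0, 0, -0.01, 0.03],
    [0, 0, 0, 0, 0, -0.04, 0.03],
    [0, 0, 0, 0, 0, -0.085, 0.03],
    [0, 0, 0, 0, 0, -0.13, 0.03],
    [0, 0, 0, 0, 0, -0.175, 0.03],
    [0, 0, 0, 0.02, 0, -0.2, 0.03],
    [0, 0, 0, 0.06, 0, -0.2, 0.03],
    [0, 0, 0, 0.11, 0, -0.2, 0.03],
  ],
)

```text
clock: 20.0
eef_pos: [623.3, -113.5, 243.8]
tcp_rot: [3.141, 0.0, 1.569]
contact_force: [0.4, 1.0, -2.2]
opening: 0.441
grasp_force: 27.4
```

Emit:
move_arm(
  motion=[
    [0, 0, 0, 0.05, -0.01, 0, 0.03],
    [0, 0, 0, 0.1, -0.02, 0, 0.03],
    [0, 0, 0, 0.15, -0.03, 0, 0.03],
    [0, 0, 0, 0.2, -0.04, 0, 0.03],
    [0, 0, 0, 0.24, -0.05, 0, 0.03],
    [0, 0, 0, 0.28, -0.053, 0, 0.03],
    [0, 0, 0, 0.304, -0.053, 0, 0.03],
    [0, 0, 0, 0.304, -0.053, 0, 0.03],
  ],
)

```text
clock: 21.0
eef_pos: [570.1, 191.5, 243.2]
tcp_rot: [-3.142, -0.0, 1.573]
contact_force: [-0.1, -1.4, -0.6]
opening: 0.432
grasp_force: 27.4
```

```bash
python3 - <<'E'
from h import *
s=sensors.sense();print(s['clock'],s['eef_pos'],s['contact_force'],s['opening'])
im,d,K,T=snap('wrist','w8')
for n,x,y in(('L',615,206.5),('M',490.5,280.5)):
    q=np.linalg.inv(T)@[x,y,94,1];u,v=(K@q[:3]/q[2])[:2];print(n,round(u),round(v))
    u,v=int(round(u)),int(round(v))
    if 12<u<548 and 12<v<408:
        g=cv2.cvtColor(im,cv2.COLOR_RGB2GRAY)[v-10:v+11,u-10:u+11]; print(ray(u,v,93.5,K,T).round(1))
        m=(g<np.median(g)*.6).astype(np.uint8); nn,l,st,ce=cv2.connectedComponentsWithStats(m)
        for i in range(1,nn):
            if st[i,4]>15: print(st[i,4],ray(u-10+ce[i][0],v-10+ce[i][1],93.5,K,T).round(1))
E
```

```text
21.0 [570.07466117 191.53710104 243.21397503] [-0.07767483 -1.39827403 -0.64475853] 0.4324478253214373
L 324 177
[614.6 206.7  93.5]
63 [614.8 206.5  93.5]
M 197 100
[490.  280.9  93.5]
100 [490.3 279.8  93.5]
```

View pics/w8.png

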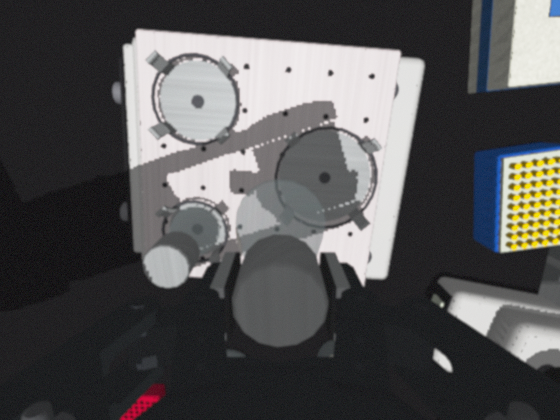

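The medium clamp's dot is at (197,101) and the large clamp's at (325,177). The flask hangs upright and centred at column 281.

Emit:
move_arm(
  motion=[
    [0, 0, 0, 0.03, -0.02, 0, 0.03],
    [0, 0, 0, 0.06, -0.045, 0, 0.03],
    [0, 0, 0, 0.0899, -0.07, 0, 0.03],
    [0, 0, 0, 0.0899, -0.0802, 0.01, 0.03],
    [0, 0, 0, 0.0899, -0.0802, 0.03, 0.03],
    [0, 0, 0, 0.0899, -0.0802, 0.055, 0.03],
    [0, 0, 0, 0.0899, -0.0802, 0.065, 0.03],
    [0, 0, 0, 0.0899, -0.0802, 0.065, 0.03],
  ],
)

```text
clock: 22.05
eef_pos: [490.2, 279.0, 177.5]
tcp_rot: [-3.14, 0.001, 1.57]
contact_force: [-0.5, -0.4, -1.0]
opening: 0.438
grasp_force: 27.5
```

Emit:
move_arm(
  motion=[
    [0, 0, 0, 0, 0, 0.01, 0.03],
    [0, 0, 0, 0, 0, 0.02, 0.03],
    [0, 0, 0, 0, 0, 0.03, 0.03],
    [0, 0, 0, 0, 0, 0.035, 0.03],
    [0, 0, 0, 0, 0, 0.038, 0.03],
    [0, 0, 0, 0, 0, 0.04, 0.03],
    [0, 0, 0, 0, 0, 0.04, 0.03],
    [0, 0, 0, 0, 0, 0.04, 0.03],
  ],
)

```text
clock: 23.05
eef_pos: [490.4, 280.1, 138.2]
tcp_rot: [3.141, -0.0, 1.571]
contact_force: [0.2, 0.1, -1.1]
opening: 0.437
grasp_force: 27.5
```

Emit:
move_arm(
  motion=[
    [0, 0, 0, 0, 0, 0.001, 0.03],
    [0, 0, 0, 0, 0, 0.002, 0.03],
    [0, 0, 0, 0, 0, 0.002, 0.03],
    [0, 0, 0, 0, 0, 0.002, 0.03],
  ],
)

```text
clock: 23.55
eef_pos: [490.6, 280.2, 137.0]
tcp_rot: [3.141, -0.001, 1.571]
contact_force: [-2.0, -1.2, 8.6]
opening: 0.438
grasp_force: 28.2
```

Emit:
move_arm(
  motion=[
    [0, 0, 0, 0, 0, 0, 0.045],
    [0, 0, 0, 0, 0, 0, 0.06],
    [0, 0, 0, 0, 0, 0, 0.085],
    [0, 0, 0, 0, 0, 0, 0.085],
    [0, 0, 0, 0, 0, -0.02, 0.085],
    [0, 0, 0, 0, 0, -0.05, 0.085],
    [0, 0, 0, 0, 0, -0.1, 0.085],
    [0, 0, 0, 0, 0, -0.134, 0.085],
  ],
)

```text
clock: 24.55
eef_pos: [490.7, 280.3, 272.1]
tcp_rot: [3.14, -0.001, 1.571]
contact_force: [1.2, 0.3, -0.5]
opening: 0.995
grasp_force: 0.0
```

Emit:
move_arm(
  motion=[
    [0, 0, 0, -0.06, 0, 0, 0.085],
    [0, 0, 0, -0.12, 0, 0, 0.085],
    [0, 0, 0, -0.18, 0, 0, 0.085],
    [0, 0, 0, -0.24, 0, 0, 0.085],
    [0, 0, 0, -0.3, 0, 0, 0.085],
    [0, 0, 0, -0.36, -0.001, 0, 0.085],
    [0, 0, 0, -0.394, -0.001, 0, 0.085],
    [0, 0, 0, -0.394, -0.001, 0, 0.085],
  ],
)

```text
clock: 25.55
eef_pos: [489.0, -116.0, 269.9]
tcp_rot: [-3.141, 0.0, 1.567]
contact_force: [-0.4, 0.2, -0.0]
opening: 0.994
grasp_force: 0.0
```

```bash
python3 - <<'E'
from h import *
im,d,K,T=snap('side','s9');C=cloud(d,K,T); print('M',top(C,490,280,206,r=26,h=6))
im,d,K,T=snap('scene','sc9');C=cloud(d,K,T); print('M',top(C,490,280,206,r=26,h=6))
im,d,K,T=snap('wrist','w9');C=cloud(d,K,T); print('L',top(C,489,-114,152,r=26))
s=sensors.sense();print(s['clock'],s['eef_pos'],s['contact_force'],s['opening'])
E
```

```text
M (562, array([490.3, 281. , 204.7]), array([37., 37.,  9.]), array([490.2, 281. ]), 19.1, np.float64(206.2))
M (528, array([490.3, 280.1, 205.1]), array([38., 38., 10.]), array([490.6, 280.4]), 19.4, np.float64(206.3))
L (1203, array([ 488.3, -115.3,  151. ]), array([37., 37.,  6.]), array([ 488.4, -115.6]), 19.0, np.float64(151.4))
25.7 [ 489.15714895 -113.30552266  269.88264425] [ 0.57907032  0.4086105  -0.19166313] 0.9919601632818134
```

The medium flask is seated, with its cap top at z≈206. Next is the large flask.

Emit:
move_arm(
  motion=[
    [0, 0, 0, -0.0007, -0.0005, 0.03, 0.085],
    [0, 0, 0, -0.0007, -0.0005, 0.075, 0.085],
    [0, 0, 0, -0.0007, -0.0005, 0.12, 0.085],
    [0, 0, 0, -0.0007, -0.0005, 0.16, 0.085],
    [0, 0, 0, -0.0007, -0.0005, 0.187, 0.085],
    [0, 0, 0, -0.0007, -0.0005, 0.187, 0.085],
    [0, 0, 0, -0.0007, -0.0005, 0.187, 0.07],
  ],
)

```text
clock: 26.58
eef_pos: [489.6, -114.1, 84.0]
tcp_rot: [3.14, 0.0, 1.572]
contact_force: [0.1, 0.7, 0.0]
opening: 0.827
grasp_force: 0.0
```

Emit:
move_arm(
  motion=[
    [0, 0, 0, 0, 0, 0, 0.06],
    [0, 0, 0, 0, 0, 0, 0.045],
    [0, 0, 0, 0, 0, 0, 0.036],
    [0, 0, 0, 0, 0, 0, 0.03],
    [0, 0, 0, 0, 0, 0, 0.03],
    [0, 0, 0, 0, 0, 0, 0.03],
    [0, 0, 0, 0, 0, 0, 0.03],
  ],
  grip_force=35,
)

```text
clock: 27.45
eef_pos: [489.3, -114.8, 83.9]
tcp_rot: [3.14, 0.0, 1.57]
contact_force: [-0.8, -0.1, 7.0]
opening: 0.433
grasp_force: 34.7
```

Emit:
move_arm(
  motion=[
    [0, 0, 0, 0, 0, -0.01, 0.03],
    [0, 0, 0, 0, 0, -0.035, 0.03],
    [0, 0, 0, 0, 0, -0.075, 0.03],
    [0, 0, 0, 0, 0, -0.115, 0.03],
    [0, 0, 0, 0, 0.005, -0.145, 0.03],
    [0, 0, 0, 0.02, 0.02, -0.165, 0.03],
    [0, 0, 0, 0.05, 0.045, -0.165, 0.03],
    [0, 0, 0, 0.085, 0.075, -0.165, 0.03],
  ],
)

```text
clock: 28.45
eef_pos: [564.2, -29.2, 249.1]
tcp_rot: [3.141, 0.0, 1.57]
contact_force: [0.6, -0.6, -0.7]
opening: 0.433
grasp_force: 35.5
```

Emit:
move_arm(
  motion=[
    [0, 0, 0, 0.035, 0.025, 0, 0.03],
    [0, 0, 0, 0.075, 0.045, 0, 0.03],
    [0, 0, 0, 0.115, 0.051, 0, 0.03],
    [0, 0, 0, 0.155, 0.051, 0, 0.03],
    [0, 0, 0, 0.195, 0.051, 0, 0.03],
    [0, 0, 0, 0.22, 0.051, 0, 0.03],
    [0, 0, 0, 0.2361, 0.051, 0, 0.03],
    [0, 0, 0, 0.2361, 0.051, 0, 0.03],
  ],
)

```text
clock: 29.45
eef_pos: [614.6, 206.9, 248.1]
tcp_rot: [-3.141, 0.0, 1.572]
contact_force: [-0.9, -0.1, -1.8]
opening: 0.436
grasp_force: 35.6
```

```bash
python3 - <<'E'
from h import *
s=sensors.sense();print(s['clock'],s['eef_pos'],s['contact_force'],s['opening'])
a=snap('side','s10');b=snap('scene','sc10')
o=np.hstack([a[0][150:400,100:370],b[0][130:380,230:500]])
cv2.imwrite('pics/x10.png',cv2.cvtColor(cv2.resize(o,None,fx=1.45,fy=1.45),cv2.COLOR_RGB2BGR))
E
```

```text
29.45 [614.56741095 206.93340503 248.06641265] [-0.88781082 -0.14716165 -1.80129675] 0.43611528390708465
```

View pics/x10.png

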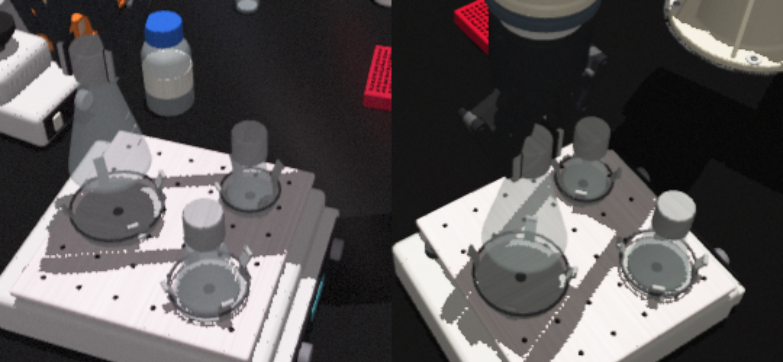

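The large flask hangs upright above its clamp. The small and medium flasks are seated, with caps at (250,145) and (203,215) in the left half. Lowering.

Emit:
move_arm(
  motion=[
    [0, 0, 0, 0, 0, 0.015, 0.03],
    [0, 0, 0, 0, 0, 0.03, 0.03],
    [0, 0, 0, 0, 0, 0.042, 0.03],
    [0, 0, 0, 0, 0, 0.052, 0.03],
    [0, 0, 0, 0, 0, 0.06, 0.03],
    [0, 0, 0, 0, 0, 0.066, 0.03],
    [0, 0, 0, 0, 0, 0.069, 0.03],
    [0, 0, 0, 0, 0, 0.069, 0.03],
  ],
)

```text
clock: 30.55
eef_pos: [614.8, 206.5, 179.0]
tcp_rot: [3.142, -0.0, 1.571]
contact_force: [0.2, 0.2, -2.1]
opening: 0.436
grasp_force: 35.6
```

Emit:
move_arm(
  motion=[
    [0, 0, 0, 0, 0, 0.001, 0.03],
    [0, 0, 0, 0, 0, 0.001, 0.03],
    [0, 0, 0, 0, 0, 0.001, 0.03],
  ],
)

```text
clock: 30.92
eef_pos: [614.8, 206.5, 178.2]
tcp_rot: [3.141, -0.0, 1.571]
contact_force: [0.4, -0.7, -2.0]
opening: 0.435
grasp_force: 35.6
```

Emit:
move_arm(
  motion=[
    [0, 0, 0, 0, 0, 0.001, 0.03],
    [0, 0, 0, 0, 0, 0.002, 0.03],
    [0, 0, 0, 0, 0, 0.002, 0.03],
    [0, 0, 0, 0, 0, 0.002, 0.03],
  ],
)

```text
clock: 31.42
eef_pos: [614.9, 206.6, 177.0]
tcp_rot: [3.141, -0.0, 1.571]
contact_force: [-2.3, -0.6, 6.4]
opening: 0.437
grasp_force: 36.2
```

Emit:
move_arm(
  motion=[
    [0, 0, 0, 0, 0, 0, 0.045],
    [0, 0, 0, 0, 0, 0, 0.06],
    [0, 0, 0, 0, 0, 0, 0.085],
    [0, 0, 0, 0, 0, 0, 0.085],
    [0, 0, 0, 0, 0, -0.02, 0.085],
    [0, 0, 0, 0, 0, -0.05, 0.085],
    [0, 0, 0, -0.02, 0, -0.084, 0.085],
    [0, 0, 0, -0.07, 0, -0.084, 0.085],
  ],
)

```text
clock: 32.42
eef_pos: [616.9, 137.7, 264.8]
tcp_rot: [3.135, -0.002, 1.573]
contact_force: [0.4, -0.4, -0.7]
opening: 0.993
grasp_force: 0.0
```

Emit:
move_arm(
  motion=[
    [0, 0, 0, -0.055, -0.01, 0, 0.085],
    [0, 0, 0, -0.11, -0.02, 0, 0.085],
    [0, 0, 0, -0.165, -0.03, 0, 0.085],
    [0, 0, 0, -0.22, -0.045, 0, 0.085],
    [0, 0, 0, -0.275, -0.065, 0, 0.085],
    [0, 0, 0, -0.33, -0.09, 0, 0.085],
    [0, 0, 0, -0.385, -0.12, 0, 0.085],
    [0, 0, 0, -0.43, -0.15, 0, 0.085],
  ],
)

```text
clock: 33.42
eef_pos: [464.0, -295.7, 261.7]
tcp_rot: [3.14, 0.001, 1.57]
contact_force: [0.3, 0.2, -0.7]
opening: 0.993
grasp_force: 0.0
```

Emit:
move_arm(
  motion=[
    [0, 0, 0, -0.035, -0.025, 0, 0.085],
    [0, 0, 0, -0.07, -0.05, 0, 0.085],
    [0, 0, 0, -0.1, -0.07, 0, 0.085],
    [0, 0, 0, -0.13, -0.0851, 0, 0.085],
    [0, 0, 0, -0.1538, -0.0851, 0, 0.085],
    [0, 0, 0, -0.1538, -0.0851, 0, 0.085],
    [0, 0, 0, -0.1538, -0.0851, 0, 0.085],
  ],
)

```text
clock: 34.3
eef_pos: [380.2, -446.7, 260.1]
tcp_rot: [3.141, -0.001, 1.571]
contact_force: [-0.1, -0.4, -1.0]
opening: 0.994
grasp_force: 0.0
```

```bash
python3 - <<'E'
from h import *
im,d,K,T=snap('side','s11');C=cloud(d,K,T); print('L',top(C,614.8,206.5,246,r=26,h=6))
im,d,K,T=snap('scene','sc11');C=cloud(d,K,T); print('L',top(C,614.8,206.5,246,r=26,h=6))
im,d,K,T=snap('wrist','w11');C=cloud(d,K,T); print('can',top(C,379,-447,190,r=30))
s=sensors.sense();print(s['clock'],s['eef_pos'],s['contact_force'],s['opening'])
E
```

```text
L (438, array([614.1, 206.6, 244.2]), array([37., 37.,  8.]), array([614. , 206.7]), 19.8, np.float64(246.2))
L (567, array([614.3, 206.6, 244.9]), array([38., 38.,  9.]), array([614.2, 206.6]), 19.3, np.float64(246.4))
can (2609, array([ 378.3, -445.7,  188.3]), array([48., 48.,  5.]), array([ 378.4, -445.9]), 24.4, np.float64(188.4))
34.45 [ 380.11082163 -446.48238383  260.04874774] [-0.71231188  0.02906235 -0.14406466] 0.9950742881723746
```

All three flasks are seated, with the large one's cap top at z≈246. Now regripping the can.

Emit:
move_arm(
  motion=[
    [0, 0, 0, 0, 0, 0.03, 0.085],
    [0, 0, 0, 0, 0, 0.07, 0.085],
    [0, 0, 0, 0, 0, 0.11, 0.085],
    [0, 0, 0, 0, 0, 0.135, 0.085],
    [0, 0, 0, 0, 0, 0.145, 0.085],
    [0, 0, 0, 0, 0, 0.145, 0.085],
  ],
)

```text
clock: 35.2
eef_pos: [379.9, -447.0, 115.0]
tcp_rot: [-3.141, -0.0, 1.571]
contact_force: [0.7, -0.1, -0.3]
opening: 0.995
grasp_force: 0.0
```

Emit:
move_arm(
  motion=[
    [0, 0, 0, 0, 0, 0, 0.065],
    [0, 0, 0, 0, 0, 0, 0.055],
    [0, 0, 0, 0, 0, 0, 0.044],
    [0, 0, 0, 0, 0, 0, 0.04],
    [0, 0, 0, 0, 0, 0, 0.04],
    [0, 0, 0, 0, 0, 0, 0.04],
  ],
  grip_force=35,
)

```text
clock: 35.95
eef_pos: [380.0, -448.0, 116.2]
tcp_rot: [3.141, 0.001, 1.571]
contact_force: [-1.6, 0.3, 6.3]
opening: 0.574
grasp_force: 36.1
```

Emit:
move_arm(
  motion=[
    [0, 0, 0, 0, 0, -0.01, 0.04],
    [0, 0, 0, 0, 0, -0.03, 0.04],
    [0, 0, 0, 0.01, 0.007, -0.04, 0.04],
    [0, 0, 0, 0.04, 0.025, -0.04, 0.04],
    [0, 0, 0, 0.07, 0.045, -0.04, 0.04],
    [0, 0, 0, 0.0982, 0.0665, -0.04, 0.04],
    [0, 0, 0, 0.0982, 0.0665, -0.04, 0.04],
    [0, 0, 0, 0.0982, 0.0665, -0.03, 0.04],
  ],
)

```text
clock: 36.95
eef_pos: [446.7, -349.3, 145.3]
tcp_rot: [3.141, 0.001, 1.572]
contact_force: [-0.1, 0.3, -2.8]
opening: 0.575
grasp_force: 37.3
```

Emit:
move_arm(
  motion=[
    [0, 0, 0, 0, 0, 0.012, 0.04],
    [0, 0, 0, 0, 0, 0.022, 0.04],
    [0, 0, 0, 0, 0, 0.027, 0.04],
    [0, 0, 0, 0, 0, 0.03, 0.04],
    [0, 0, 0, 0, 0, 0.03, 0.04],
    [0, 0, 0, 0, 0, 0.03, 0.04],
  ],
)

```text
clock: 37.7
eef_pos: [445.8, -349.7, 116.3]
tcp_rot: [-3.141, 0.001, 1.571]
contact_force: [-4.7, 1.2, 10.5]
opening: 0.573
grasp_force: 38.9
```

Emit:
move_arm(
  motion=[
    [0, 0, 0, 0, 0, -0.001, 0.06],
    [0, 0, 0, 0, 0, -0.001, 0.085],
    [0, 0, 0, 0, 0, -0.001, 0.085],
    [0, 0, 0, 0, 0, -0.001, 0.085],
    [0, 0, 0, 0, 0, -0.02, 0.085],
    [0, 0, 0, 0, 0, -0.05, 0.085],
    [0, 0, 0, 0, 0, -0.1, 0.085],
    [0, 0, 0, 0, 0, -0.15, 0.085],
  ],
)

```text
clock: 38.7
eef_pos: [445.9, -349.0, 266.2]
tcp_rot: [-3.141, -0.0, 1.571]
contact_force: [0.1, -0.8, 0.2]
opening: 0.994
grasp_force: 0.0
```

Emit:
move_arm(
  motion=[
    [0, 0, 0, 0, 0.007, -0.03, 0.085],
    [0, 0, 0, 0.0058, 0.014, -0.065, 0.085],
    [0, 0, 0, 0.0058, 0.014, -0.065, 0.085],
    [0, 0, 0, 0.0058, 0.014, -0.065, 0.085],
  ],
)

```text
clock: 39.2
eef_pos: [459.8, -343.1, 329.2]
tcp_rot: [-3.141, -0.0, 1.571]
contact_force: [-0.6, -0.2, -0.3]
opening: 0.992
grasp_force: 0.0
```

```bash
python3 - <<'E'
from h import *
s=sensors.sense();print(s['clock'],s['eef_pos'],s['contact_force'])
for n,t in(('wrist','w'),('side','s'),('scene','sc')):
    im,d,K,T=snap(n,t+'12');C=cloud(d,K,T); C0=cloud(*load({'w':'w1','s':'side0','sc':'scene0'}[t])[1:])
    print(n,'can now',top(C,446,-347,190,r=32,h=5)[1:4],'was',top(C0,446,-347,190,r=32,h=5)[1:4])
E
```

```text
39.2 [ 459.8069574  -343.12523487  329.21962544] [-0.64565962 -0.21245845 -0.28678447]
wrist can now (array([ 444.6, -347.5,  188.1]), array([48., 49.,  6.]), array([ 444.5, -347.4])) was (array([ 445. , -347.9,  187.8]), array([48., 48.,  6.]), array([ 445.1, -347.7]))
side can now (array([ 446.1, -345.9,  189.1]), array([49., 50.,  8.]), array([ 445.9, -345.7])) was (array([ 446.5, -346.7,  189.1]), array([49., 54.,  8.]), array([ 446.5, -346.6]))
scene can now (array([ 445. , -344.8,  189.8]), array([47., 49.,  9.]), array([ 445.5, -345.2])) was (array([ 446.3, -346.3,  189.7]), array([48., 53.,  9.]), array([ 447.6, -346.3]))
```

View pics/s12.png

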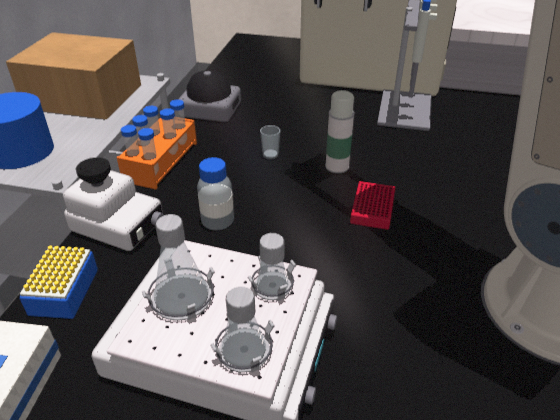

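The can stands at (341,98) in the picture, within about 1 mm of its start. All three flasks are seated in their own clamps, with caps at L (170,230), S (272,248) and M (240,302), and the bottle, beaker and rack look unmoved. Handing in.

```bash
python3 -c "
from rig import order
print(order.sign_off())"
```

```text
the job is handed in; nothing more can be done
None
```

I've handed in the job: all three flasks are upright and fully down in the clamps of their own size, the spray can is back within about 1 mm of its start, and the bottle, beaker and rack look unmoved, with about 39 s used.

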